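Put the radio's pointer knob back on its D-shaft and hold it pressed in

ROBOT

A 7-joint arm with a two-finger parallel gripper is mounted at the origin on the work surface; the furniture and walls round the work are solid. World frame = base frame: x ahead of the robot, y to its left, z up, the work surface at z = 0. Lengths are in m, angles in rad, forces in N, time in s.
With the tool pointing down it reaches from about 0.4 to 0.9 m from the base axis. Payload 5.5 kg.
Tool frame: the origin (TCP) lies midway between the tips of the shut fingers; the grasp point (between the pads) lies 19 mm behind it (manip.grip_depth is the distance from the TCP to the grasp point, in m); z points along the fingers, y is the line along which they close (so a half turn about z gives the same grasp; the last joint's range is limited). The gripper opens to 92 mm and grips with 3 to 60 N. Pads are 19 mm wide; open, the fingers measure 130 mm over their backs; the gripper's body (75 mm by 190 mm) begins 47 mm behind the grasp point.
Start: joints at [1.405, 0.501, -0.427, 1.55, 0.221, 1.138, -0.21], TCP at [0.27, -0.591, 0.227] pointing down, gripper open.
Joint ranges: [-2.88, 2.88], [-0.31, 2.03], [-1.54, 1.56], [0.2, 2.42], [-1.41, 4.55], [0.19, 2.02], [-2.57, 2.57]. Speed limits (rad/s): [2.57, 2.57, 3.14, 3.14, 3.14, 3.14, 3.14].

INTERFACE

Orientations are given as a unit quaternion [x, y, z, w].
In Python, from bench import manip, effector, viewer gives the robot as it stands. Calls block until the motion is done:
- manip.move_pose(position, orientation): joint-space move of the TCP to a pose.
- manip.servo_line(position, ori=None, vel=0.15): straight line of the TCP; ori=None keeps the orientation; vel is the mean speed in m/s.
- manip.movej(angles): joint-space move.
- effector.open_jaws() and effector.close(f_grip=None): open the fingers fully, or close them until they stop; f_grip is the grip in N (None keeps the last).
- manip.sleep(seconds).
- manip.solve_ik(position, orientation): joint angles nearest the present ones, or None.
- viewer.get_image(name): name is "scene" or "top"; returns the picture (384x512x3 uint8, red, green, blue); there is no depth.
- viewer.get_calibration(name): a dict with "vfov" (degrees; the focal length in pixels is half the picture's height over the tangent of half this angle, whatever the lens; pixels are square), "cx", "cy" (the principal point, pixels), "dist_coeffs" ([k1, k2, p1, p2, k3] as OpenCV has them; the pictures are not rectified), "eye" and "attitude" of the camera in the world. Camera axes: x right, y down, z forward; pixel columns grow to the right and rows downward; lengths in m; the calibration is good to about 2 mm. A picture is of the moment at which its call begins. get_calibration takes no time and is no camera call.
A pose or a line that the arm cannot do raises manip.PlanningError and nothing moves.
- manip.hand_in(): hands the job in; it is judged then, once.
Readings, each from a call of its own:
- manip.current_clock(): time.
- manip.current_q(): joint angles.
- manip.current_joint_velocities(): joint speeds.
- manip.current_tau(): joint torques, N m.
- manip.current_tool_pos(): TCP position.
- manip.current_tcp_rot(): TCP orientation.
- manip.current_force(): force on the tool from outside, world axes, zero at the start.
- manip.current_wrist_torque(): the same for the moment, N m.
- manip.current_finger_gap(): finger opening in m.
- manip.current_gripper_force(): force on a finger pad.
Only numpy, scipy, OpenCV 4.12 (cv2) and the standard library are available. Lean on these libraries where they do the work, as an engineer would, in place of code of your own. Each camera call takes 0.05 s, during which the arm holds its last target. There are 200 camera calls.

TASK

The desk radio has lost one of its two pointer knobs, and the shaft beside the remaining knob is bare. Pick up the loose knob, turn it so that the flat in its bore matches the flat of that D-shaped shaft, push it fully onto the shaft, and go on pressing until you feel the sprung shaft come to its stop. Finish while still gripping the knob and holding it pressed right in; do not let go, and leave the other things on the table where they are.

Things in the scene. Friction and masses are not known exactly. Their poses are not given: they have to be found in the camera images.
- knob_mid (a point): Loose black pointer knob standing on the table; point on its axis, half-way up (underside 20 mm below, top 20 mm above). z up, x towards its pointed nose. Round skirt 42 mm wide, up to 17 mm above the underside; above it an upright grip bar 14 mm wide (y), x = -19 (blunt tail) to +27 mm (nose), sides parallel from -13 to +17. Grip the bar's sides, fingertips above the skirt. 30 to 65 g.
- knob_seat (a point): Centre of the ceiling of the D-shaped blind bore in the loose knob's underside, on its axis, 14 mm above the underside (6 mm below knob_mid); same axes. Bore 14 mm deep, 17.8 mm wide at its round part, its flat 3.8 mm from the axis on the +x (nose) side, mouth slightly chamfered. It meets shaft_tip when the knob is fully on.
- shaft_tip (a point): Bare vertical steel D-shaft on the radio's top; point at the centre of its top end. z up; its flat, 3 mm from the axis, faces this point's own +x (the knob fits when its x points the same way). 16 mm wide, top 2.6 mm chamfered, 24 mm above the panel, 21 mm above a round nut 25 mm wide. With the knob fully on, the knob's underside is 14 mm below this point, clear of the panel.
- plunger (a joint): How far the shaft is pressed in, in m: 0 at rest, 0.006 at the firm stop. Spring: 5 N to start moving, rising to 11 N at the stop; it springs back when let go.
- spindle (a joint): How far the shaft is turned from the radio's middle setting, in rad, anticlockwise from above positive, range -1.3 to 1.3; at 0 the flat faces the radio's back. Rubs with 0.02 N m. It need not be set to any value.
- radio: Desk radio, fixed: wooden case 110 (x, depth) x 210 (y, width) x 70 mm high, aluminium top panel; origin under its centre, z up, grille on its -x side. On the panel: bare shaft at x = -4, y = -50 mm; the remaining fixed pointer knob, same shape, at x = -4, y = +52 mm, top 120 mm above the table; folded aerial along the back edge, up to 77 mm high.
- rubber: Bystander, to be left alone: white eraser in a blue card sleeve, 22x55x12 mm, lying between the robot and the gap beside the radio; origin at its underside.
- tape: Bystander, to be left alone: small roll of tape lying flat, 44x50x10 mm, left of the radio towards the back; origin at its underside.
- staples: Bystander, to be left alone: small card box of staples, 36x52x18 mm, in front of the radio; origin at its underside.
- clip: Bystander, to be left alone: black fold-back clip, 32x48x13 mm, left of the knob; origin at its underside.
- glue: Bystander, to be left alone: glue stick standing upright, 26 mm across, 95 mm high, behind the knob; origin at its underside.
Mind the look-alikes: they are no part of the job. Of the things shaped like the part that bears knob_mid, the black one is meant.

How it is judged:
On the way, in this order (a step that is already met when the one before it is completed fails the run):
1. the loose knob is gripped and lifted clear of the table (height (world z) of knob_mid above 0.045 m and contact force between the fingers and knob above 1 N), for 0.1 s.
2. the knob is fully on the bare shaft, flat to flat (distance between knob_seat and shaft_tip below 0.003 m and angle between the x axis of knob_mid and the x axis of shaft_tip, either way round below 0.35 rad and angle between knob_mid's own z axis and vertical below 0.12 rad), for 0.2 s.
At the end, for the whole second after the job is handed in: Knob fully on (bore ceiling within 3 mm of the shaft tip, x axes within 0.35 rad, upright within 0.12 rad), held by the fingers (over 2 N) and pressed on the shaft with over 5 N, the shaft more than 4.5 mm of its 6 mm in; knob still; no bystander moved over 30 mm (all of step 2 and value of joint plunger above 0.0045 m and contact force between the fingers and knob above 2 N and contact force between knob and plunger above 5 N and linear speed of knob below 0.02 m/s and not (distance of any of rubber, tape, staples, clip, glue from where it was at the start of the episode above 0.03 m)); the arm keeps its last pose, push and grip.
It fails at once if a bystander is pushed more than 30 mm from where it was (distance of any of rubber, tape, staples, clip, glue from where it was at the start of the episode above 0.03 m).
It also fails if it takes over 48 s, if anything falls off the work surface, if the arm or the gripper's body presses on something with over 40 N, if the wrist force passes 120 N, or if a joint passes its speed limit or range.

## Working session

There is one attempt and no reset: what is moved stays moved. The work goes in short steps, each a Python script; the robot and the scene stay as the last script left them, time stands still between calls to the robot, and variables do not carry over. Pictures are saved under pics/ and viewed, at most 10 in all, crops included, and the job is handed in when it is done.

```bash
mkdir -p pics; ls
python3 - <<'E'
from bench import manip, effector, viewer
import cv2
for n in ("scene","top"):
    im=viewer.get_image(n); cv2.imwrite(f"pics/{n}0.png",im[:,:,::-1]); print(n,viewer.get_calibration(n))
print(manip.current_clock(),manip.current_tool_pos(),manip.current_tcp_rot(),manip.current_force())
E
```

```text
pics
scene {'vfov': 47.0804493349313, 'cx': 253.94702358240485, 'cy': 193.09900217162306, 'dist_coeffs': array([-0.01384715,  0.        ,  0.        ,  0.        ,  0.        ]), 'eye': array([-0.24293279,  0.38735338,  0.74751247]), 'attitude': array([-0.47070168,  0.7660993 , -0.37044907,  0.23302207])}
top {'vfov': 52.045212718700924, 'cx': 255.5725726513188, 'cy': 193.4260377782905, 'dist_coeffs': array([-0.01841049,  0.        ,  0.        ,  0.        ,  0.        ]), 'eye': array([0.45456391, 0.02386304, 0.93450777]), 'attitude': array([-0.70028501,  0.71339069, -0.02561893,  0.00427755])}
0.1 [ 0.26996493 -0.59059795  0.22577087] [ 9.77098736e-01  2.12784607e-01 -1.50258789e-04 -8.65258326e-04] [ 0.08728309 -0.29878904 -0.12128205]
```

View pics/scene0.png

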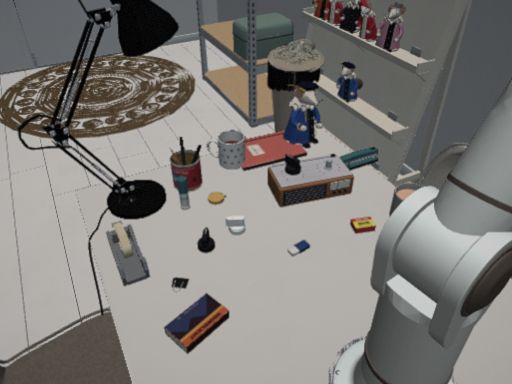

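View pics/top0.png

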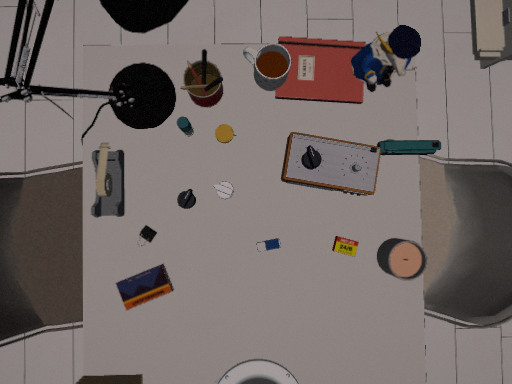

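The scene view shows the loose black knob at (206,242), a white look-alike at (236,224), and the radio's fixed knob at (292,163). In the top view these are at (186,199), (224,189) and (312,157). The bare shaft is at top (357,167). By the description I choose the black one standing on the table. Next is one close crop of it and the shaft.

Run:
```python
import cv2,numpy as np
t=cv2.imread("pics/top0.png"); s=cv2.imread("pics/scene0.png")
def c(im,x,y,r=24,k=8): return cv2.resize(im[y-r:y+r,x-r:x+r],None,fx=k,fy=k,interpolation=cv2.INTER_CUBIC)
a=np.hstack([c(t,186,199,18,8),c(t,357,167,18,8)]);b=np.hstack([c(s,206,242,18,8),c(s,330,165,18,8)])
cv2.imwrite("pics/crop1.png",np.vstack([a,b]))
```

```text
(no output)
```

View pics/crop1.png

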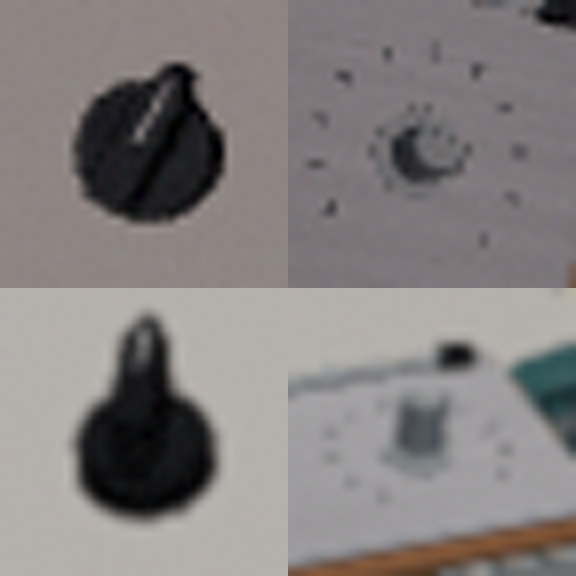

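The chosen knob is black. Its nose points up and to the right, and its white index line is visible on the bar. The shaft's flat is hard to see, so I'll average several frames, rectify onto the shaft-top plane and measure.

```bash
cat > h.py <<'E'
import numpy as np, cv2
from scipy.spatial.transform import Rotation as R
from bench import manip, effector, viewer
def cam(n):
    c=viewer.get_calibration(n); f=192/np.tan(np.radians(c["vfov"]/2))
    K=np.array([[f,0,c["cx"]],[0,f,c["cy"]],[0,0,1.]])
    return K,np.array(c["dist_coeffs"]),np.array(c["eye"]),R.from_quat(c["attitude"]).as_matrix()
def ray(n,px,z):
    K,d,e,A=cam(n); p=cv2.undistortPoints(np.float64(px).reshape(-1,1,2),K,d).reshape(-1,2)
    v=np.c_[p,np.ones(len(p))]@A.T
    return (e+v*((z-e[2])/v[:,2])[:,None])[:,:2]
def proj(n,P):
    K,d,e,A=cam(n); Q=(np.float64(P).reshape(-1,3)-e)@A
    return cv2.projectPoints(Q,np.zeros(3),np.zeros(3),K,d)[0].reshape(-1,2)
def avg(n,k=6): return np.mean([viewer.get_image(n).astype(float) for _ in range(k)],0)
def rect(im,n,c,z,half,s):  # world-plane view: x up, y left
    m=int(2*half/s); i=(np.arange(m)+.5)*s-half
    Y,X=np.meshgrid(c[1]-i,c[0]-i); 
    q=proj(n,np.c_[X.ravel(),Y.ravel(),np.full(X.size,z)]).reshape(m,m,2).astype(np.float32)
    return cv2.remap(im.astype(np.float32),q[...,0],q[...,1],cv2.INTER_CUBIC)
E
python3 - <<'E'
from h import *
T=avg("top");S=avg("scene"); np.savez("avg0.npz",top=T,scene=S)
for n,im,(x,y) in (("top",T,(186,199)),("scene",S,(206,242))):
    g=im.max(2); m=np.zeros(g.shape,np.uint8); w=20
    m[y-w:y+w,x-w:x+w]=(g[y-w:y+w,x-w:x+w]<85)
    m=cv2.morphologyEx(m,cv2.MORPH_CLOSE,np.ones((5,5)))
    c=max(cv2.findContours(m,cv2.RETR_EXTERNAL,cv2.CHAIN_APPROX_NONE)[0],key=cv2.contourArea).reshape(-1,2)
    if n=="top":
        P=ray(n,c,0.0085); o,r=P.mean(0),0
        for _ in range(8):   # circle fit, nose trimmed
            d=np.hypot(*(P-o).T); k=d<np.median(d)+.0025
            A=np.c_[2*P[k],np.ones(k.sum())]; s=np.linalg.lstsq(A,(P[k]**2).sum(1),rcond=None)[0]; o=s[:2]; r=np.sqrt(s[2]+o@o)
        Q=ray(n,c,0.04); j=np.argmax(np.hypot(*(P-o).T)); print("nose far pt",Q[j]-o,np.hypot(*(Q[j]-o)))
        print("knob",o,"r",r)
    else: print("scene chk", ray(n,[c[c[:,1].argmax()]],0), c.min(0),c.max(0))
for n,px in (("top",(357,167)),("scene",(329,163))): print(n,ray(n,[px],0.094))
c=ray("top",[(357,167)],0.094)[0]
f=ray("top",[(312,157)],0.11)[0]; print("fixed knob",f,"dist",np.hypot(*(f-c)))
k=o
out=np.vstack([np.hstack([rect(T,"top",c,.094,.022,.00015),rect(S,"scene",c,.094,.022,.00015)]),
 np.hstack([rect(T,"top",k,.04,.035,.07/293),rect(S,"scene",k,.04,.035,.07/293)])])
out[:, :]=np.clip(out*1.3,0,255); cv2.imwrite("pics/rect1.png",out[:,:,::-1])
E
```

```text
nose far pt [ 0.02236265 -0.01570784] 0.02732809044259859
knob [0.48248037 0.15854468] r 0.02056430487767395
scene chk [[0.46416594 0.16849902]] [198 228] [214 252]
top [[ 0.54324055 -0.22269554]]
scene [[ 0.52900003 -0.21434997]]
fixed knob [ 0.56429096 -0.12239504] dist 0.10248566146489377[ WARN:0@8.971] global loadsave.cpp:1063 imwrite_ Unsupported depth image for selected encoder is fallbacked to CV_8U.
```

View pics/rect1.png

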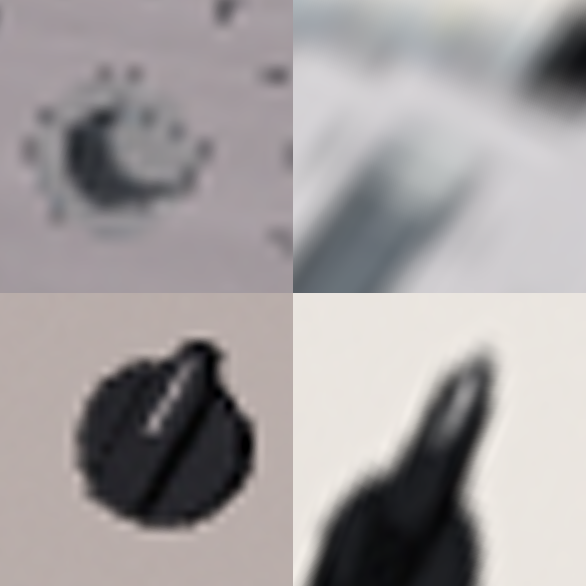

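The knob is at (0.482, 0.159). The circle fit gives r = 20.6 mm against 21 nominal, and the nose is 27 mm out, both as specified. The shaft's tip is in the top-left tile, where I can see a dark flank crescent with horns near (115,105) and (190,185) px. That suggests the flat faces up and to the right. I'll take one contrast-stretched zoom to fix the angle and measure the radio yaw as a reference.

Run:
```python
from h import *
z=np.load("avg0.npz");T,S=z["top"],z["scene"]
c=np.array([.5432,-.2227])
def st(a,lo,hi): return np.clip((a-lo)/(hi-lo)*255,0,255)
a=rect(T,"top",c,.094,.016,.00008); g=a.mean(2)
x,y=329,164;r=12
b=cv2.resize(S[y-r:y+r,x-r:x+r].astype(np.float32),(400,400),interpolation=cv2.INTER_CUBIC); h=b.mean(2)
out=np.hstack([st(g,*np.percentile(g,[2,99])),st(h,*np.percentile(h,[8,99]))]); cv2.imwrite("pics/shaft2.png",out.astype(np.uint8))
print(np.percentile(g,[1,20,50,80,99]),np.percentile(h,[1,20,50,80,99]))
# native-pixel proj of a candidate tip/base circles for reference
for n in("top","scene"): print(n,proj(n,[[.5432,-.2227,.094],[.5432,-.2227,.073]]))
# radio outline: aluminium panel in top
hsv=cv2.cvtColor(T.astype(np.uint8),cv2.COLOR_RGB2HSV)
m=((hsv[...,1]>90)&(hsv[...,0]<22)&(hsv[...,2]>50)).astype(np.uint8); k=np.zeros_like(m);k[125:205,275:390]=m[125:205,275:390]
rr=cv2.minAreaRect(cv2.findNonZero(k)); B=ray("top",cv2.boxPoints(rr),.07); print("case",B,[np.hypot(*(B[i]-B[i-1])) for i in range(4)])
```

```text
[ 38.5264571   99.2217392  118.30360413 123.44415283 126.32301201] [ 52.98781338 139.30140381 157.70341492 161.14043274 177.05745056]
top [[357.00260717 167.01861521]
 [354.28737406 168.05476921]]
scene [[328.58334838 159.51362084]
 [327.83375824 166.03211004]]
case [[ 0.52245569 -0.06197572]
 [ 0.62821084 -0.08263013]
 [ 0.59017731 -0.28723657]
 [ 0.48393864 -0.26514245]] [np.float64(0.20678559472826388), np.float64(0.10775322185010505), np.float64(0.20811137423585943), np.float64(0.10851177655746716)]
```

View pics/shaft2.png

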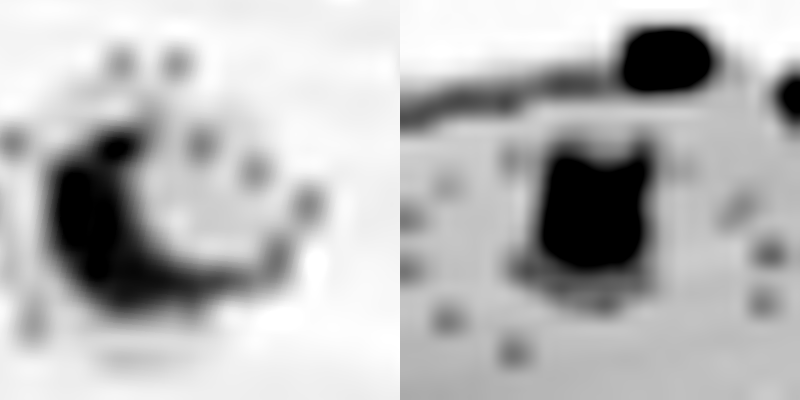

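The shaft's flat edge runs along the dots (200,145)–(255,170)–(310,205) in the left tile. It lies 2.7 mm from the fitted axis, against 3 nominal. Its normal therefore points at about −29° world yaw, and the scene tile's horns, right one slightly higher, agree. The shaft tip is at about (0.5435, −0.2237), which matches the case-derived point (0.5428, −0.2225). The knob's index line is at about −29.5°. Now the grasp.

```bash
cat >> h.py <<'E'
def down(yaw): return (R.from_euler("z",yaw,degrees=True)*R.from_euler("x",180,degrees=True)).as_quat()
def st(): print("t%.2f"%manip.current_clock(),manip.current_tool_pos().round(4),"F",np.round(manip.current_force(),1),"M",np.round(manip.current_wrist_torque(),2),"gap %.4f"%manip.current_finger_gap(),"gf %.1f"%manip.current_gripper_force())
E
python3 - <<'E'
from h import *
q=down(-29.5); k=[.4825,.1585]
print(manip.solve_ik(k+[.13],q))
manip.move_pose(k+[.13],q); st()
manip.servo_line(k+[.0195],vel=.08); st()
effector.close(45); st()
manip.servo_line(k+[.18],vel=.12); manip.sleep(.2); st()
cv2.imwrite("pics/lift.png",np.vstack([viewer.get_image(n)[100:300,100:400] for n in("top","scene")])[:,:,::-1])
E
```

```text
[-0.1508018   0.35651558 -0.26067363  1.993202    0.12488808  0.80687609
 -2.56804741]
t3.47 [0.483  0.1577 0.1301] F [ 0.1 -0.2  0.5] M [0.07 0.03 0.04] gap 0.0918 gf 0.0
t5.00 [0.483  0.1587 0.02  ] F [-0.4  0.4  0.7] M [ 0.02  0.06 -0.03] gap 0.0916 gf 0.0
t6.19 [0.4825 0.1585 0.0195] F [ 0.4 -0.3 -1.2] M [ 0.08 -0.02 -0.02] gap 0.0140 gf 45.0
t7.88 [0.4822 0.1584 0.1794] F [-1.1  0.4 -0.5] M [ 0.03  0.02 -0.  ] gap 0.0135 gf 45.0
```

View pics/lift.png

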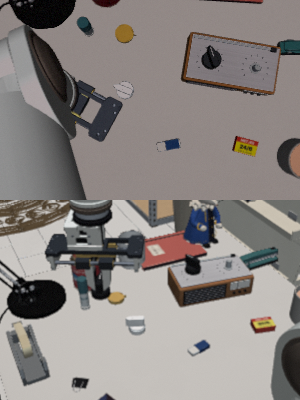

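Gap of 14 mm with 45 N on the pads: the knob is held and has left the table. Now I'll hover over the shaft and go down while watching force.

Run:
```python
from h import *
q=down(-29); s=[.5435,-.2237]
j=manip.solve_ik(s+[.16],q); print(j)
if j is not None:
    manip.move_pose(s+[.16],q); manip.sleep(.2); st(); print(np.round(R.from_quat(manip.current_tcp_rot()).as_euler("zyx",degrees=True),1))
    cv2.imwrite("pics/hover.png",cv2.resize(np.hstack([viewer.get_image("top")[110:210,290:420],viewer.get_image("scene")[110:210,270:400]])[:,:,::-1],None,fx=3,fy=3,interpolation=cv2.INTER_CUBIC))
    f0=np.array(manip.current_force())
    for z in np.arange(.122,.0995,-.0015):
        manip.servo_line(s+[z],vel=.04); f=np.array(manip.current_force())-f0
        print(round(z,4),f.round(1),manip.current_tool_pos().round(4))
        if f[2]>4: break
    st()
```

```text
[ 0.32654954  0.42943565  0.02324645  1.78562814 -0.01210347  0.92666632
 -1.72198752]
t9.62 [ 0.544  -0.2221  0.1601] F [-0.6  0.2 -0.2] M [0.07 0.03 0.04] gap 0.0136 gf 45.0
[  28.9    0.  -180. ]
0.122 [-0.3  0.9 -0.6] [ 0.5437 -0.2238  0.1223]
0.1205 [-0.4  1.5 -0.2] [ 0.5435 -0.2237  0.1206]
0.119 [ 0.1 -0.2 -0.8] [ 0.5434 -0.2237  0.1189]
0.1175 [-0.1  0.5 -0.9] [ 0.5434 -0.2237  0.1174]
0.116 [ 0.1 -0.3  0.6] [ 0.5434 -0.2237  0.1159]
0.1145 [ 0.   0.8 -1.6] [ 0.5434 -0.2237  0.1144]
0.113 [ 0.3  1.2 -1.6] [ 0.5434 -0.2237  0.1128]
0.1115 [-0.4  0.2 -1. ] [ 0.5434 -0.2237  0.1114]
0.11 [ 0.2  0.3 -0.3] [ 0.5437 -0.2238  0.11  ]
0.1085 [ 0.7  0.7 -1.3] [ 0.5437 -0.2238  0.1085]
0.107 [ 1.2 -0.3 -0.9] [ 0.5437 -0.2238  0.107 ]
0.1055 [ 1.9  0.2 -1.2] [ 0.5437 -0.2238  0.1055]
0.104 [ 2.1 -0.4 -1.1] [ 0.5437 -0.2238  0.104 ]
0.1025 [ 1.8 -1.  -1.6] [ 0.5437 -0.2238  0.1025]
0.101 [ 2.4 -0.9 -1.6] [ 0.5436 -0.2238  0.101 ]
t14.32 [ 0.5436 -0.2238  0.101 ] F [ 2.5 -1.4 -1.4] M [-0.28 -0.62  0.05] gap 0.0135 gf 45.0
```

View pics/hover.png

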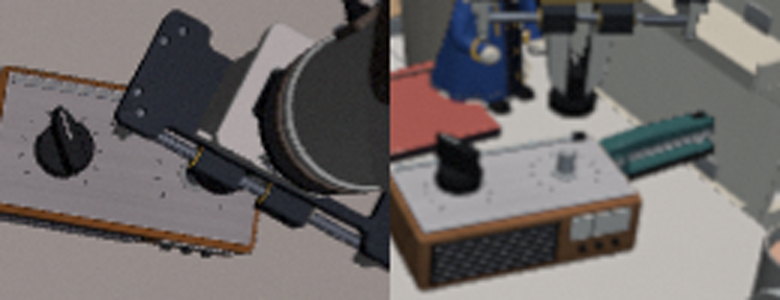

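The knob entered the shaft without jamming: 13 mm in, with only 2 N sideways. Now I'll press through the spring to the stop.

Run:
```python
from h import *
s=[.5438,-.2239]
for z in np.arange(.100,.089,-.001):
    manip.servo_line(s+[z],vel=.03); manip.sleep(.15); st()
    if manip.current_force()[2]>22: break
manip.sleep(.5); st()
```

```text
t14.72 [ 0.5437 -0.2238  0.0999] F [ 2.2 -0.5 -1.7] M [-0.18 -0.41  0.07] gap 0.0139 gf 45.0
t15.12 [ 0.5438 -0.2239  0.0993] F [0.5 0.5 4. ] M [0.01 0.   0.02] gap 0.0139 gf 45.0
t15.52 [ 0.5438 -0.2239  0.0982] F [0.3 0.1 5.7] M [0.04 0.07 0.02] gap 0.0139 gf 45.0
t15.92 [ 0.5439 -0.2239  0.0973] F [-0.4  0.4  6.9] M [0.04 0.14 0.02] gap 0.0138 gf 45.0
t16.32 [ 0.5438 -0.2239  0.0964] F [-0.6  1.1  7.7] M [ 0.08  0.21 -0.01] gap 0.0138 gf 45.0
t16.72 [ 0.5439 -0.224   0.0955] F [-1.2  0.5  8.4] M [0.08 0.28 0.01] gap 0.0134 gf 45.0
t17.12 [ 0.5439 -0.2239  0.0946] F [-1.7  0.4  8.9] M [0.17 0.37 0.01] gap 0.0137 gf 45.0
t17.52 [ 0.5439 -0.224   0.0938] F [-1.6 -0.3  9. ] M [0.2  0.36 0.03] gap 0.0134 gf 45.0
t17.92 [ 0.544  -0.224   0.0933] F [-2.4  1.9 13.4] M [ 0.27  0.67 -0.03] gap 0.0136 gf 45.0
t18.32 [ 0.544  -0.224   0.0931] F [-5.2  1.4 19.3] M [ 0.47  1.2  -0.04] gap 0.0138 gf 45.0
t18.72 [ 0.5441 -0.224   0.093 ] F [-7.2  2.3 26.5] M [0.78 1.67 0.02] gap 0.0135 gf 45.0
t19.22 [ 0.5441 -0.224   0.093 ] F [-7.4  3.1 25.5] M [0.69 1.62 0.01] gap 0.0136 gf 45.0
```

The spring ramp matches (about 5 N rising to 10 N over 6 mm), and then a firm stop at 0.0933 m. It holds steady at 25 N with the grip at 45 N, so I'm handing in.

```bash
python3 -c "
from h import *
print(manip.hand_in()); st()"
```

```text
the job is handed in; nothing more can be done
None
the job is handed in; nothing more can be done
```

I fitted the loose black knob flat to flat on the bare shaft, pressed it to the firm stop and handed the job in with the knob still gripped (45 N) and held in (about 25 N); the hand-in gave no verdict.

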